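# Set the winder's jog switch to off

### The job

Two grey switch boxes for coil-winder motors stand on the bench, each with a forward-off-reverse toggle that has been left thrown over. Set the toggle with the round ball knob to its centre off position, standing straight up, without swinging it through to the opposite position. Leave the toggle with the flat paddle as it is, and let go when done.

Things in the scene. Friction and masses are not known exactly. Their poses are not given: they have to be found in the camera images.
- ball_box: Switch box with the ball-knob lever: fixed grey box 100x70 mm, top at 43.5 mm, turned any way. Origin: centre of its underside; x along the long side (cable gland at +x end, two sockets at -x), z up. Lever in the middle of the top swings along x; hinge line parallel to y, 50 mm above the origin. Black ball, 18 mm diameter, centred 50 mm along the lever: 100 mm above the worktop when upright; stem 7 mm thick, 11 mm just under the ball.
- ball_lever (a joint): Angle (rad) of the ball-knob lever in its box: 0 = upright (off), + = leaning to the box's +x end; starts leaning to +x, at +0.36 to +0.44. Stops at +-0.46; no spring: a stiff joint holds it wherever it is left. Takes about 2 N at the tip. Within 0.175 of 0 it is off.
- paddle_box: The other switch box, to be left alone: fixed grey box 100x70 mm, top at 43.5 mm, turned any way. Origin: centre of its underside; x along the long side (cable gland at +x end, two sockets at -x), z up. Lever in the middle of the top swings along x; hinge line parallel to y, 50 mm above the origin. Black flat paddle, 6 mm thick, 26 mm wide along y, 22 mm tall, centred 49 mm along the lever.
- paddle_lever (a joint): Angle (rad) of the paddle lever in its box: 0 = upright (off), + = leaning to the box's +x end; starts leaning to +x, at +0.36 to +0.44. Stops at +-0.46; no spring: a stiff joint holds it wherever it is left. Takes about 2 N at the tip.

How it is judged:
By the outcome, as a careful person would: the job done as asked, in the order asked, and still so for the second after the job is handed in, with the robot touching nothing.
It also fails if it takes over 26 s, if anything falls off the work surface, if the arm or the gripper's body presses on something with over 40 N, if the wrist force passes 120 N, or if a joint passes its speed limit or range.

### The arm

A 7-joint arm with a two-finger parallel gripper is mounted at the origin on a cart in front of the work surface, level with it; the furniture and walls round the work are solid. World frame = base frame: x ahead of the robot, y to its left, z up, the work surface at z = 0. Lengths are in m, angles in rad, forces in N, time in s.
With the tool pointing down it reaches from about 0.4 to 0.875 m from the base axis. Payload 19.3 kg.
Tool frame: the origin (TCP) lies at the very end of the fingers, on their centre line; the grasp point (between the pads) lies 19 mm behind it; z points along the fingers, y is the direction in which the jaws open and shut (so a half turn about z gives the same grasp; the last joint's range is limited). The gripper opens to 85 mm and grips with 20 to 120 N. Pads are 22 mm wide; open, the fingers measure 114 mm over their backs; the gripper's body (76 mm by 85 mm) begins 54 mm behind the grasp point. The pads swing forward as they close: fully open they stand 13 mm farther back than shut.
Start: joints at [1.162, 0.521, -0.036, 1.599, 0.021, 1.021, -0.113], TCP at [0.208, -0.589, 0.199] pointing down, gripper open.
Joint ranges: [-2.91, 2.91], [-0.3, 2.13], [-1.5, 1.42], [0.17, 2.43], [-1.26, 4.41], [0.16, 1.93], [-2.52, 2.52]. Speed limits (rad/s): [1.89, 1.89, 2.39, 2.39, 3.01, 3.01, 3.01].

### API

Orientations are given as [roll, pitch, yaw] about the fixed x, y, z axes, in that order (R = Rz(yaw) Ry(pitch) Rx(roll)).
In Python, from workcell import bot gives the robot as it stands.
- The arm moves only by the tool carry_out, never from a script. Its argument "targets" is a list of rows, each a list of 7 numbers: the shift along the tool's x, y, z in mm, then the turn, a rotation vector about the tool's x, y, z in units of 6 degrees (1.0 is 6 degrees), then the closure in counts, from 0 (fully open) to 255 (shut). A call has 1 to 5 rows; each row shifts and turns the commanded pose from where the row before left it, along the tool's axes as they then stand; what a row does not reach is not made up. A row lasts 1/12 s, in which the tool goes at most 41.7 mm and 7.16 degrees, less where a joint would pass 70% of its speed; a pose out of reach is approached as far as the arm can. A call is refused whole if a number of a shift passes 41.7 or a number of a turn 1, either way. A call with a gripper value outside its range is refused whole. The fingers move at their own pace and stop on an object; "force" is the grip in N (left out, the last holds). Time passes only in rows, so rows that do not move let the fingers close. It gives the time, the measured TCP pose, the force and the opening at its end, in the units of the state.
- bot.observe(): the state, without advancing time (a new reading comes with each control period).
- bot.grab_frame(name): name is "scene" or "side" or "wrist"; returns a dict with "color" (420x560x3 uint8, red, green, blue), "z_map" (420x560 float32, m along the optical axis (not along the pixel's ray), 0 where there is no reading), "K" (3x3 intrinsics, pixels), "cam_to_world" (4x4, takes a point from camera to world coordinates); the wrist camera has in their place "T_tool_cam" (4x4, takes a point from camera to tool coordinates, whose origin is the TCP and whose axes are the flange's). Camera axes: x right, y down, z forward; pixel columns grow to the right and rows downward; lengths in m; the calibration is good to about 2 mm. The wrist camera is an equidistant fisheye: a pixel r from the principal point sees the ray r / f radians off the axis. A picture is of the moment at which its call begins: read the wrist's pose just before it.
- bot.job_done(): hands the job in, once; it reports no verdict.
The state is a dict: "clock": time; "qpos": joint angles; "qd": joint speeds; "joint_efforts": joint torques, N m; "position": TCP position; "tool_rot": TCP orientation; "force": force on the tool from outside, world axes, zero at the start; "moment": the same for the moment, N m; "grip_width": finger opening in m.
Only numpy, scipy, OpenCV 4.12 (cv2) and the standard library are available. Lean on these libraries where they do the work, as an engineer would, in place of code of your own. Each camera call takes 0.05 s, during which the arm holds its last target. There are 200 camera calls.

## Working session

There is one attempt and no reset: what is moved stays moved. The work goes in short steps, Python scripts to look and compute and a tool call to move; the robot and the scene stay as the last step left them, time stands still between calls to the robot, and variables do not carry over. Pictures are saved under pics/ and viewed, about 8 in all and at most 12, crops included, and the job is handed in when it is done.

Besides the shell and the picture viewer there is one more tool, called after ">>>" as a command line: name --pt "numbers of a row" for each row, then --argument value for the rest. carry_out: Moves the arm, as the interface text tells. Its arguments: {"type":"object","properties":{"targets":{"type":"array","items":{"type":"array","items":{"type":"number"}}},"force":{"type":"number"}},"required":["targets"]}

```bash
mkdir -p pics
python3 - <<'E'
from workcell import bot
import cv2,numpy as np,pickle
s=bot.observe();print(s)
d={}
for n in("scene","side"):
    f=bot.grab_frame(n);d[n]=f
    cv2.imwrite(f"pics/{n}0.png",f["color"][:,:,::-1]);print(n,f["K"].tolist(),f["cam_to_world"].round(3).tolist())
pickle.dump(d,open("f0.pkl","wb"))
E
```

```text
{'clock': 0.0, 'qpos': array([ 1.16183454,  0.5220414 , -0.03630339,  1.60000193,  0.02118321,
        1.02109796, -0.11277949]), 'qd': array([-0.00080434, -0.00210834, -0.00029764, -0.00128997,  0.00056829,
       -0.00118635, -0.00022613]), 'joint_efforts': array([ 7.88276111e-07, -9.27101541e+01,  1.97987258e+00, -3.69923401e+01,
        1.78462436e-02,  8.28502933e-03, -4.49972322e-05]), 'position': array([ 0.20752803, -0.58914005,  0.19821113]), 'tool_rot': array([-3.14043120e+00,  8.07830047e-05,  3.38742665e-01]), 'force': array([ 0.07959997, -0.17147406, -0.36988351]), 'moment': array([ 0.00681243, -0.05083288, -0.00226832]), 'grip_width': 0.08559935164160637}
scene [[402.4429177916824, 0.0, 276.53193218988736], [0.0, 402.4429177916824, 216.31277282729215], [0.0, 0.0, 1.0]] [[-0.554, -0.621, 0.554, 0.044], [-0.832, 0.401, -0.383, 0.346], [0.016, -0.673, -0.739, 0.714], [0.0, 0.0, 0.0, 1.0]]
side [[379.0428016374072, 0.0, 275.4082210968331], [0.0, 379.0428016374072, 209.51492248809143], [0.0, 0.0, 1.0]] [[-0.872, -0.269, 0.409, 0.129], [-0.489, 0.501, -0.714, 0.648], [-0.013, -0.822, -0.569, 0.566], [0.0, 0.0, 0.0, 1.0]]
```

View pics/scene0.png

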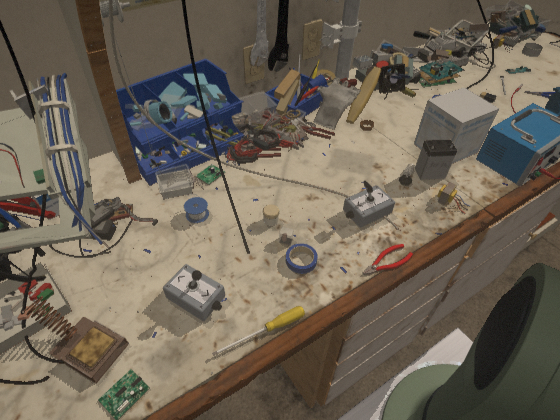

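View pics/side0.png

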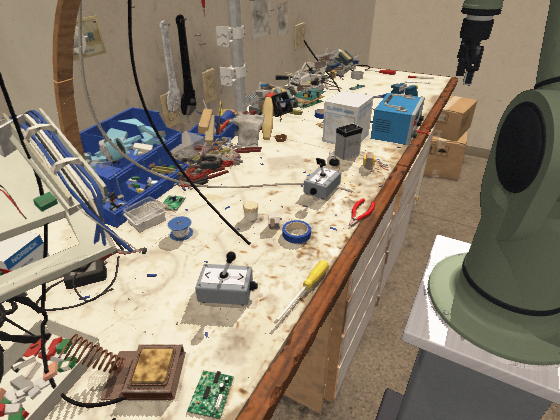

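The ball box is at scene (195,288) and side (225,280). The paddle box is at scene (368,203) and side (322,180). Next I'll enlarge the ball box in both views.

Run:
```python
import cv2,numpy as np,pickle
d=pickle.load(open("f0.pkl","rb"))
def crop(n,x,y):
    c=d[n]["color"][y:y+100,x:x+100,::-1]; return cv2.resize(c,(400,400),interpolation=cv2.INTER_CUBIC)
cv2.imwrite("pics/crop0.png",np.hstack([cv2.resize(crop("scene",150,240),(400,400)),crop("side",180,230)]))
# depth points of each box area
for n,(x0,y0,x1,y1) in (("scene",(160,255,228,320)),("side",(190,245,262,308))):
    f=d[n];v,u=np.mgrid[y0:y1,x0:x1];z=f["z_map"][v,u]
    p=np.stack([(u-f["K"][0,2])/f["K"][0,0]*z,(v-f["K"][1,2])/f["K"][1,1]*z,z,np.ones_like(z)],-1)@f["cam_to_world"].T
    m=(z>0)
    top=m&(abs(p[...,2]-.0435)<.004)
    q=p[top][:,:2].astype(np.float32);r=cv2.minAreaRect(q);print(n,top.sum(),r)
    b=m&(p[...,2]>.085)&(p[...,2]<.13);print("ball",b.sum(),p[b].mean(0),p[b].max(0), "uv",u[b].mean(),v[b].mean())
```

```text
scene 1398 ((0.4825340509414673, 0.2368038296699524), (0.09946602582931519, 0.07048694789409637), 22.958084106445312)
ball 75 [0.46377459 0.22999367 0.10011166 1.        ] [0.4728893  0.23808707 0.10528559 1.        ] uv 196.34666666666666 274.8
side 1244 ((0.4814251661300659, 0.23752211034297943), (0.09871907532215118, 0.07074787467718124), 23.04631805419922)
ball 83 [0.46367393 0.23287143 0.09828865 1.        ] [0.47358016 0.2385608  0.10590253 1.        ] uv 230.46987951807228 256.4698795180723
```

View pics/crop0.png

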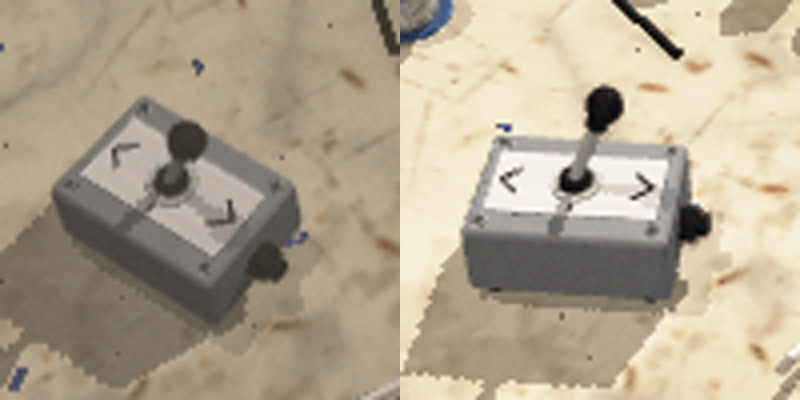

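Both views agree: the ball box centre is about (0.482, 0.237) and its long axis lies at 23°. The gland sits on the 203° side, with the ball leaning towards it. Next I'll triangulate the ball and check for obstacles along the swing.

Run:
```python
import cv2,numpy as np,pickle
d=pickle.load(open("f0.pkl","rb"))
P=[];uv=[(196.4,274.9),(230.6,255.6)]
pts=[]
for n in("scene","side"):
    f=d[n];P.append(f["K"]@np.linalg.inv(f["cam_to_world"])[:3])
    v,u=np.mgrid[0:420,0:560];z=f["z_map"]
    p=np.stack([(u-f["K"][0,2])/f["K"][0,0]*z,(v-f["K"][1,2])/f["K"][1,1]*z,z,np.ones_like(z)],-1)@f["cam_to_world"].T
    pts.append(p[z>0])
X=cv2.triangulatePoints(P[0],P[1],np.float64(uv[0]),np.float64(uv[1])).ravel();X=X[:3]/X[3];print("ball",X)
c=np.array([.482,.2372]);a=np.deg2rad(203);e=np.array([np.cos(a),np.sin(a)])
o=X[:2]-c;print("along +x",o@e,"lateral",o@[-e[1],e[0]],"angle",np.arctan2(o@e,X[2]-.05))
p=np.vstack(pts);r=np.hypot(p[:,0],p[:,1]);az=np.rad2deg(np.arctan2(p[:,1],p[:,0]))
for A in range(-85,50,8):
    row=[]
    for R in np.arange(.36,.84,.06):
        m=(az>=A)&(az<A+8)&(r>=R)&(r<R+.06)&(p[:,2]<.6);row.append(round(np.percentile(p[m,2],99.5),2) if m.sum()>5 else None)
    print(A,row)
```

```text
ball [0.46591965 0.22936932 0.09669384]
along +x 0.01786173296692369 lateral 0.0009250854827127907 angle 0.36535473603799806
-85 [None, np.float64(-0.8), None, None, None, None, None, np.float64(-0.79)]
-77 [np.float64(-0.79), np.float64(-0.79), np.float64(-0.79), np.float64(0.45), np.float64(0.45), np.float64(0.34), np.float64(-0.79), np.float64(0.0)]
-69 [np.float64(-0.79), np.float64(-0.79), np.float64(-0.79), np.float64(0.45), np.float64(0.45), np.float64(0.11), np.float64(0.12), np.float64(0.11)]
-61 [np.float64(-0.79), np.float64(-0.79), np.float64(-0.0), np.float64(0.0), np.float64(0.0), np.float64(0.11), np.float64(0.12), np.float64(0.14)]
-53 [np.float64(-0.0), np.float64(0.0), np.float64(0.0), np.float64(0.04), np.float64(0.09), np.float64(0.15), np.float64(0.15), np.float64(0.15)]
-45 [np.float64(0.0), np.float64(0.0), np.float64(0.0), np.float64(0.04), np.float64(0.1), np.float64(0.14), np.float64(0.15), np.float64(0.15)]
-37 [np.float64(0.01), np.float64(0.01), np.float64(0.04), np.float64(0.0), np.float64(0.03), np.float64(0.0), np.float64(0.0), np.float64(0.02)]
-29 [n
[... 749 characters left out ...]
np.float64(0.0), np.float64(0.0), np.float64(0.0), np.float64(0.0), np.float64(0.03), np.float64(0.5), np.float64(0.5)]
19 [np.float64(0.02), np.float64(0.03), np.float64(0.1), np.float64(0.05), np.float64(0.0), np.float64(0.25), np.float64(0.3), np.float64(0.33)]
27 [np.float64(0.02), np.float64(0.02), np.float64(0.1), np.float64(0.05), np.float64(0.0), np.float64(0.26), np.float64(0.29), np.float64(0.3)]
35 [np.float64(0.0), np.float64(0.01), np.float64(0.0), np.float64(0.0), np.float64(0.03), np.float64(0.06), np.float64(0.17), np.float64(0.18)]
43 [np.float64(0.0), np.float64(0.0), np.float64(0.01), np.float64(0.01), np.float64(0.03), np.float64(0.03), np.float64(0.01), np.float64(0.04)]
```

>>> carry_out --pt "38 -9 0 0 0 -0.62 0" --pt "38 -9 0 0 0 -0.62 0" --pt "38 -9 0 0 0 -0.62 0" --pt "38 -9 0 0 0 -0.62 0" --pt "38 -9 0 0 0 -0.62 0"

```text
clock: 0.52
position: [0.3575, -0.4626, 0.1985]
tool_rot: [-3.141, -0.0, 0.667]
force: [1.1, -0.2, 0.5]
grip_width: 0.0853
```

>>> carry_out --pt "38 -7 0 0 0 -0.65 0" --pt "38 -7 0 0 0 -0.65 0" --pt "38 -7 0 0 0 -0.65 0" --pt "38 -7 0 0 0 -0.65 0" --pt "38 -7 0 0 0 -0.65 0"

```text
clock: 0.93
position: [0.4639, -0.3024, 0.1986]
tool_rot: [-3.141, -0.0, 1.007]
force: [1.1, -0.3, -0.8]
grip_width: 0.0855
```

>>> carry_out --pt "38 -1 0 0 0 -0.65 0" --pt "38 -1 0 0 0 -0.65 0" --pt "38 -1 0 0 0 -0.65 0" --pt "38 -1 0 0 0 -0.65 0" --pt "38 -1 0 0 0 -0.65 0"

```text
clock: 1.35
position: [0.5381, -0.1285, 0.1986]
tool_rot: [-3.141, -0.0, 1.347]
force: [0.5, -0.1, 0.3]
grip_width: 0.0853
```

>>> carry_out --pt "38 -1 0 0 0 -0.65 0" --pt "38 -1 0 0 0 -0.65 0" --pt "38 -1 0 0 0 -0.65 0" --pt "38 -1 0 0 0 -0.65 0" --pt "0 0 0 0 0 0 0"

```text
clock: 1.77
position: [0.552, 0.0288, 0.1989]
tool_rot: [3.141, -0.003, 1.629]
force: [0.4, 2.1, 0.1]
grip_width: 0.0852
```

>>> carry_out --pt "36 -3.5 0 0 0 -0.55 0" --pt "36 -3.5 0 0 0 -0.55 0" --pt "36 -3.5 0 0 0 -0.55 0" --pt "36 -3.5 0 0 0 -0.55 0" --pt "36 -3.5 0 0 0 -0.55 0"

```text
clock: 2.18
position: [0.5059, 0.1964, 0.1986]
tool_rot: [-3.141, -0.0, 1.907]
force: [0.7, 0.3, 0.0]
grip_width: 0.0856
```

>>> carry_out --pt "36 -3.5 0 0 0 -0.5 0" --pt "0 0 0 0 0 0 0" --pt "0 0 0 0 0 0 0" --pt "0 0 0 0 0 0 0"

```text
clock: 2.52
position: [0.4916, 0.2272, 0.1986]
tool_rot: [-3.141, 0.0, 1.956]
force: [0.2, -0.8, 0.7]
grip_width: 0.0855
```

```bash
cat > h.py <<'E'
import numpy as np
from scipy.spatial.transform import Rotation as R
def shift(s,t): return (R.from_euler("xyz",s["tool_rot"]).inv().apply(np.array(t)-s["position"])*1000).round(1)
E
python3 - <<'E'
from workcell import bot
import cv2,numpy as np
from h import *
s=bot.observe();print(s["position"],s["tool_rot"],s["qpos"].round(2))
print("shift",shift(s,[.482,.2372,.081]),"yaw err units",np.rad2deg(np.deg2rad(113)-s["tool_rot"][2])/6)
f=bot.grab_frame("wrist");cv2.imwrite("pics/w1.png",f["color"][:,:,::-1])
K=f["K"];T=f["T_tool_cam"];Rt=R.from_euler("xyz",s["tool_rot"])
# predicted pixels of ball & box centre from the fixed cameras
for P in([.4659,.2294,.0967],[.482,.2372,.1],[.482,.2372,.0435]):
    c=np.linalg.inv(T)@np.r_[Rt.inv().apply(np.array(P)-s["position"]),1]
    th=np.arctan2(np.hypot(c[0],c[1]),c[2]);u=c[:2]/np.hypot(c[0],c[1])*th*K[0,0]+K[:2,2];print(u.round(1))
E
```

```text
[0.49155584 0.22724592 0.19855862] [-3.14108017e+00  4.55263635e-04  1.95616477e+00] [-0.08  0.45 -0.63  1.8   0.31  1.   -0.44]
shift [ 12.9  -5.1 117.6] yaw err units 0.15333572691808495
[257.6 189.5]
[277.9 189. ]
[278.9 177.2]
```

View pics/w1.png

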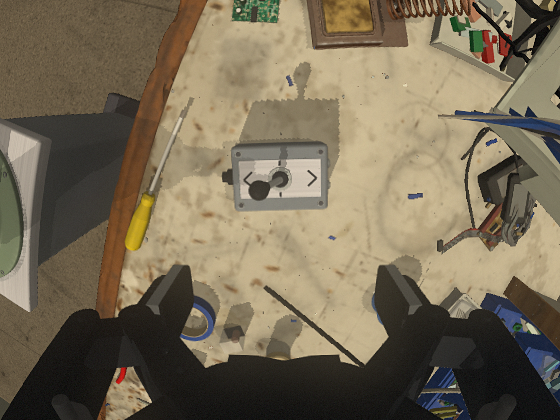

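The wrist view shows the ball at (259,190) and the box centre at (280,177). Both are within 2 px of the positions predicted from the fixed cameras. I'll align, go down with the jaws astride the lever's arc, and close them slowly about the upright line.

>>> carry_out --pt "13 -4.5 20 0 0 -0.15 0" --pt "0 0 30 0 0 0 0" --pt "0 0 30 0 0 0 0" --pt "0 0 25 0 0 0 0" --pt "0 0 15 0 0 0 0" --force 20

```text
clock: 2.98
position: [0.482, 0.2362, 0.0762]
tool_rot: [-3.139, 0.001, 1.97]
force: [0.1, -0.0, -0.2]
grip_width: 0.0854
```

>>> carry_out --pt "0 0 0 0 0 0 30" --pt "0 0 0 0 0 0 50" --pt "0 0 0 0 0 0 60" --pt "0 0 0 0 0 0 70" --pt "0 0 0 0 0 0 80"

```text
clock: 3.4
position: [0.4831, 0.2382, 0.0799]
tool_rot: [3.14, 0.0, 1.972]
force: [0.2, -0.5, 0.6]
grip_width: 0.0579
```

Run:
```python
from workcell import bot
import cv2,numpy as np
from h import *
s=bot.observe();print(s["position"],s["tool_rot"],s["force"],s["grip_width"],shift(s,[.4825,.2374,.077]))
o=[]
for n,x,y in(("scene",140,215),("side",180,210)):
    c=bot.grab_frame(n)["color"][y:y+100,x:x+100,::-1];o.append(cv2.resize(c,(400,400),interpolation=cv2.INTER_CUBIC))
cv2.imwrite("pics/c2.png",np.hstack(o))
```

```text
[0.48308577 0.23819226 0.07988967] [3.13988599e+00 5.88452038e-05 1.97178414e+00] [ 0.21962286 -0.54566534  0.63623421] 0.05793690879962462 [-0.5 -0.9  2.9]
```

View pics/c2.png

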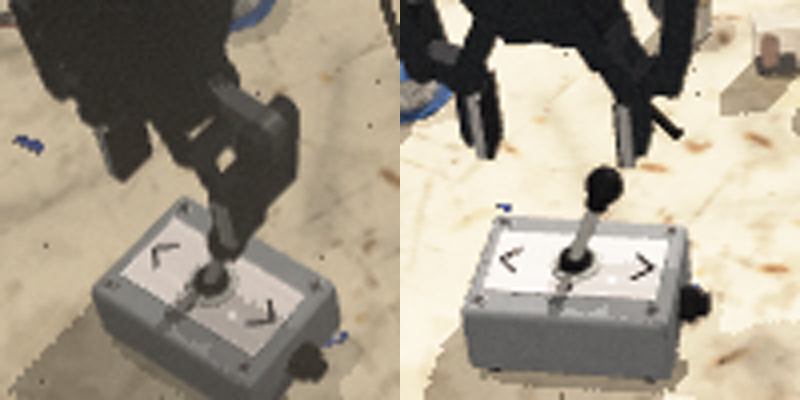

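Run:
```python
import numpy as np,pickle
from workcell import bot
d=pickle.load(open("f0.pkl","rb"))
e=np.array([-.9205,-.3907,0]);c=np.array([.483,.238,0])
l=np.array([-e[1],e[0],0])
for n,x,y,off in(("scene",140,215,0),("side",180,210,400)):
    f=d[n]; g=bot.grab_frame(n)
    M=f["K"]@np.linalg.inv(f["cam_to_world"])[:3]
    for a in(.029,.036,-.029):
        for z in(.08,.09,.1):
            q=M@np.r_[c+a*e+[0,0,z],1];q=q[:2]/q[2];print(n,a,z,((q-[x,y]+.5)*4+[off,0]).round())
    # depth: finger tip zone in 3D
    v,u=np.mgrid[y:y+100,x:x+100];z=g["z_map"][v,u]
    p=np.stack([(u-g["K"][0,2])/g["K"][0,0]*z,(v-g["K"][1,2])/g["K"][1,1]*z,z,np.ones_like(z)],-1)@g["cam_to_world"].T
    p=p[z>0][:,:3];r=p-c;A=r@e;L=r@l
    for nm,m in(("tip+",(A>.024)&(A<.06)),("tip-",(A<-.024)&(A>-.06)),):
        m=m&(p[:,2]>.07)&(p[:,2]<.15)&(abs(L)<.06)
        if m.sum(): print(nm,m.sum(),"zmin",p[m,2].min().round(4),"L",np.percentile(L[m&(p[:,2]<.12)],[5,50,95]).round(4),"A",np.percentile(A[m&(p[:,2]<.12)],[5,95]).round(4))
```

```text
scene 0.029 0.08 [247. 274.]
scene 0.029 0.09 [244. 262.]
scene 0.029 0.1 [241. 250.]
scene 0.036 0.08 [259. 281.]
scene 0.036 0.09 [256. 269.]
scene 0.036 0.1 [253. 257.]
scene -0.029 0.08 [153. 216.]
scene -0.029 0.09 [149. 204.]
scene -0.029 0.1 [146. 191.]
tip+ 108 zmin 0.0934 L [-0.0091 -0.0029  0.0042] A [0.0242 0.0359]
tip- 148 zmin 0.1153 L [-0.0093 -0.0002  0.0082] A [-0.0308 -0.0286]
side 0.029 0.08 [628. 214.]
side 0.029 0.09 [626. 198.]
side 0.029 0.1 [624. 182.]
side 0.036 0.08 [642. 215.]
side 0.036 0.09 [641. 199.]
side 0.036 0.1 [639. 183.]
side -0.029 0.08 [507. 206.]
side -0.029 0.09 [504. 191.]
side -0.029 0.1 [502. 174.]
tip+ 139 zmin 0.091 L [-0.0111 -0.0022  0.0019] A [0.0243 0.0368]
tip- 145 zmin 0.1162 L [-0.0108 -0.0016  0.006 ] A [-0.0288 -0.028 ]
```

The side view shows the finger ends at z ≈ 0.11, at side crop (487,158) and (625,163). That is about 30 mm above the reported TCP height and still above the ball, so closing now would miss it. I'll reopen and go lower; if the reported height turns out to be right, the fingers still clear the box top by 10 mm.

>>> carry_out --pt "0 -1 0 0 0 0 0" --pt "0 0 0 0 0 0 0" --pt "0 0 0 0 0 0 0" --pt "0 0 12 0 0 0 0" --pt "0 0 12 0 0 0 0"

```text
clock: 4.02
position: [0.4818, 0.2378, 0.0543]
tool_rot: [3.141, -0.0, 1.972]
force: [1.1, 0.1, -0.6]
grip_width: 0.0851
```

>>> carry_out --pt "0 0 0 0 0 0 0" --pt "0 0 0 0 0 0 30" --pt "0 0 0 0 0 0 50" --pt "0 0 0 0 0 0 65" --pt "0 0 0 0 0 0 65"

```text
clock: 4.43
position: [0.4816, 0.2379, 0.0551]
tool_rot: [3.141, -0.0, 1.972]
force: [-0.1, -0.3, -0.1]
grip_width: 0.0638
```

Run:
```python
from workcell import bot
import cv2,numpy as np
from h import *
s=bot.observe();print(s["position"],s["tool_rot"],s["force"],s["grip_width"],shift(s,[.4825,.2374,.055]))
o=[]
for n,x,y in(("scene",140,215),("side",180,210)):
    c=bot.grab_frame(n)["color"][y:y+100,x:x+100,::-1];o.append(cv2.resize(c,(400,400),interpolation=cv2.INTER_CUBIC))
cv2.imwrite("pics/c3.png",np.hstack(o))
```

```text
[0.48162144 0.23788956 0.05509177] [ 3.14114504e+00 -6.10013222e-05  1.97241001e+00] [-0.13102652 -0.29867693 -0.09660613] 0.06384491959644077 [-0.8  0.6  0.1]
```

View pics/c3.png

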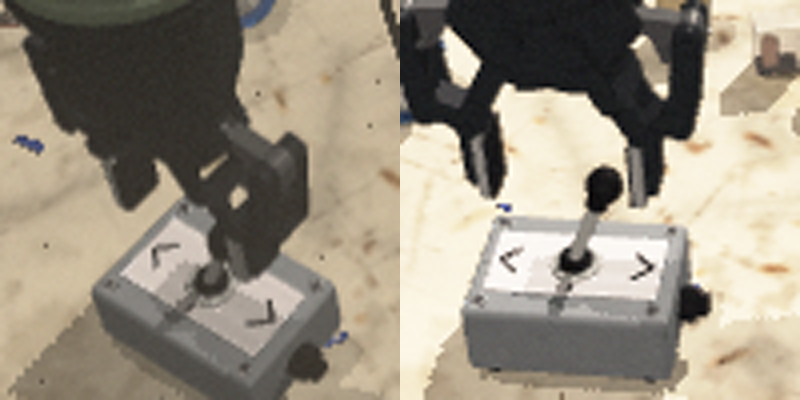

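The pads now straddle the ball at side crop (604,187), with their ends level with its underside. I'll close gradually to about 22 mm.

>>> carry_out --pt "0 0 0 0 0 0 85" --pt "0 0 0 0 0 0 95" --pt "0 0 0 0 0 0 105" --pt "0 0 0 0 0 0 115" --pt "0 0 0 0 0 0 125"

```text
clock: 4.95
position: [0.4811, 0.2376, 0.0548]
tool_rot: [-3.141, 0.0, 1.973]
force: [-3.4, -0.7, 2.7]
grip_width: 0.0433
```

>>> carry_out --pt "0 0 0 0 0 0 135" --pt "0 0 0 0 0 0 145" --pt "0 0 0 0 0 0 155" --pt "0 0 0 0 0 0 160" --pt "0 0 0 0 0 0 160"

```text
clock: 5.37
position: [0.4815, 0.2378, 0.0548]
tool_rot: [3.141, -0.0, 1.972]
force: [-2.4, 0.0, 2.5]
grip_width: 0.0315
```

Run:
```python
from workcell import bot
import cv2,numpy as np
from h import *
s=bot.observe();print(s["position"],s["tool_rot"],s["force"],s["grip_width"])
o=[]
for n,x,y in(("scene",140,215),("side",180,210)):
    c=bot.grab_frame(n)["color"][y:y+100,x:x+100,::-1];o.append(cv2.resize(c,(400,400),interpolation=cv2.INTER_CUBIC))
cv2.imwrite("pics/c4.png",np.hstack(o))
```

```text
[0.48152491 0.23780184 0.05479382] [ 3.14149428e+00 -5.65122619e-05  1.97233564e+00] [-2.3693931   0.01041805  2.46111093] 0.03149860416895567
```

View pics/c4.png

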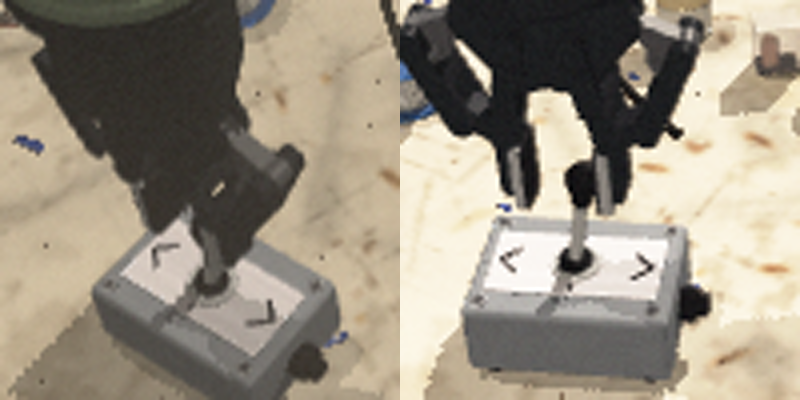

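The +x finger is pushing the ball over as planned: the ball is now at side crop (580,182), about 7 mm from upright. I'll finish closing to about 20 mm.

>>> carry_out --pt "0 0 0 0 0 0 170" --pt "0 0 0 0 0 0 180" --pt "0 0 0 0 0 0 188" --pt "0 0 0 0 0 0 193" --pt "0 0 0 0 0 0 193"

```text
clock: 5.88
position: [0.4815, 0.2378, 0.0548]
tool_rot: [3.141, -0.0, 1.972]
force: [-2.6, -0.9, 1.6]
grip_width: 0.0211
```

```bash
python3 -c "
from workcell import bot
s=bot.observe();print(s['position'],s['force'],s['grip_width'])"
```

```text
[0.48150751 0.23783622 0.05482102] [-2.59444452 -0.94128927  1.57961726] 0.021114901564942844
```

The ball should now be about 1.5 mm off centre. I'll open, then withdraw straight up.

>>> carry_out --pt "0 0 0 0 0 0 120" --pt "0 0 0 0 0 0 0" --pt "0 0 0 0 0 0 0" --pt "0 0 0 0 0 0 0" --pt "0 0 0 0 0 0 0"

```text
clock: 6.3
position: [0.4816, 0.2378, 0.0548]
tool_rot: [3.141, -0.0, 1.972]
force: [0.1, 0.4, -0.6]
grip_width: 0.0796
```

>>> carry_out --pt "0 0 -20 0 0 0 0" --pt "0 0 -35 0 0 0 0" --pt "0 0 -35 0 0 0 0" --pt "0 0 -35 0 0 0 0" --pt "0 0 -20 0 0 0 0"

```text
clock: 6.72
position: [0.4821, 0.2385, 0.2034]
tool_rot: [3.138, -0.0, 1.973]
force: [0.9, -0.4, 0.5]
grip_width: 0.0855
```

>>> carry_out --pt "0 0 0 0 0 0 0" --pt "0 0 0 0 0 0 0" --pt "0 0 0 0 0 0 0"

```text
clock: 6.97
position: [0.4812, 0.2374, 0.1992]
tool_rot: [-3.141, 0.0, 1.972]
force: [0.5, 0.1, -0.1]
grip_width: 0.0855
```

Run:
```python
from workcell import bot
import cv2,numpy as np,pickle
s=bot.observe();print(s["clock"],s["position"],s["force"],s["grip_width"])
d0=pickle.load(open("f0.pkl","rb"))
a=np.deg2rad(203);e=np.array([np.cos(a),np.sin(a)])
o=[]
for n,x,y,px,py in(("scene",140,215,320,155),("side",180,210,275,135)):
    f=bot.grab_frame(n);col=f["color"]
    o.append([cv2.resize(i[q:q+h,p:p+100,::-1],None,fx=3.9,fy=3.9,interpolation=cv2.INTER_CUBIC) for i,p,q,h in((col,x,y,80),(col,px,py,70))])
    M=f["K"]@np.linalg.inv(f["cam_to_world"])[:3]
    v,u=np.mgrid[0:420,0:560];z=f["z_map"]
    p=(np.stack([(u-f["K"][0,2])/f["K"][0,0]*z,(v-f["K"][1,2])/f["K"][1,1]*z,z,np.ones_like(z)],-1)@f["cam_to_world"].T)[...,:3]
    r=p[...,:2]-[.482,.2372]
    b=(z>0)&(np.hypot(r[...,0],r[...,1])<.05)&(p[...,2]>.085)&(p[...,2]<.125)
    print(n,"knob pts",b.sum(),p[b].mean(0).round(4),"uv",u[b].mean().round(1),v[b].mean().round(1),"along",(r[b]@e).min().round(4),(r[b]@e).max().round(4))
    dd=abs(col[py:py+70,px:px+100].astype(int)-d0[n]["color"][py:py+70,px:px+100]).max(-1);print("paddle diff px>60:",(dd>60).sum())
cv2.imwrite("pics/c5.png",np.vstack([np.hstack([i[0] for i in o]),np.hstack([i[1] for i in o])]))
```

```text
6.9667 [0.48124432 0.23742032 0.19920484] [ 0.47217255  0.0507173  -0.11769   ] 0.0855446088105203
scene knob pts 84 [0.4776 0.2364 0.1019] uv 189.7 270.5 along -0.0064 0.0113
paddle diff px>60: 0
side knob pts 90 [0.4769 0.2389 0.1007] uv 222.6 255.1 along -0.0052 0.0117
paddle diff px>60: 0
```

View pics/c5.png

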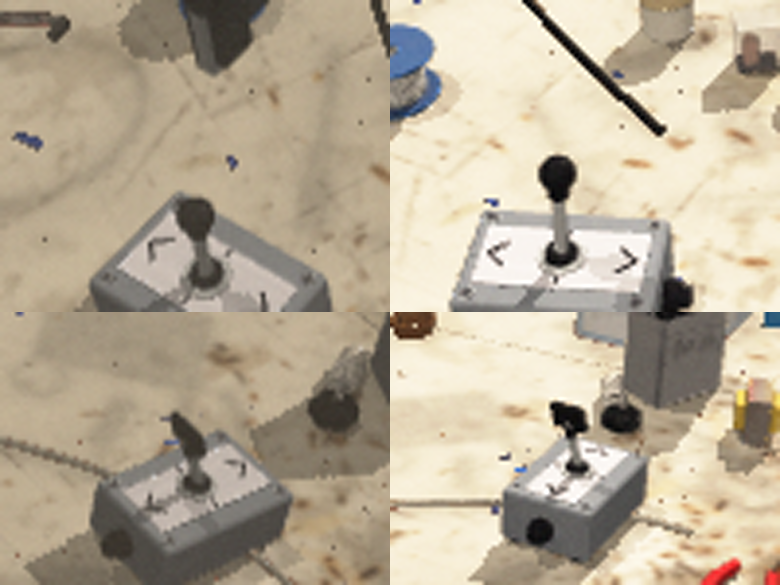

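The ball lever now stands upright, with the knob at side crop (557,175) directly above its base. Its extent along the box axis is −6 to +11.5 mm, so its centre is about +3 mm, or 0.06 rad. The paddle box image is unchanged and the gripper is clear, so I'm handing in.

```bash
python3 -c "
from workcell import bot
print(bot.job_done())"
```

```text
the job is handed in; nothing more can be done
None
```

The ball-knob toggle is set to off and the job is handed in at about 7 s. I closed the jaws about its upright line, so it never swung past centre, then opened them and withdrew straight up.

- **Ball lever:** the final depth check in both fixed cameras puts the knob about 3 mm from upright on its original side. That is roughly +0.06 rad, against an off limit of 0.175.
- **Paddle lever:** no pixel around the paddle box changed noticeably in either camera, so it stands as it was.
- **Robot:** the gripper is open with the TCP at z = 0.20 m, about 0.1 m above the knob, and reads under 1 N. The tool force readings after each move never passed about 4.5 N.
- **One disagreement:** with the jaws partly open, the cameras showed the fingertips about 30 mm higher than the reported TCP, more than the 13 mm swing-back explains. I trusted the pictures, reopened and went about 25 mm lower before pushing the ball.

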